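# Lay down, regrasp and dock a keypad panel

## Robot

A 6-joint arm with a two-finger parallel gripper is mounted at the origin on a cart in front of the work surface, level with it; the furniture and walls round the work are solid. World frame = base frame: x ahead of the robot, y to its left, z up, the work surface at z = 0. Lengths are in m, angles in rad, forces in N, time in s.
With the tool pointing down it reaches from about 0.425 to 0.95 m from the base axis. Payload 3.5 kg.
Tool frame: the origin (TCP) lies midway between the tips of the shut fingers; the grasp point (between the pads) lies ctrl.grasp_offset behind it (ctrl.grasp_offset is the distance from the TCP to the grasp point, in m); x points along the fingers, y is the direction in which the jaws open and shut, and the axes are right-handed (so a half turn about x gives the same grasp; the last joint's range is limited). The gripper opens to 85 mm and grips with 20 to 120 N. Pads are 22 mm wide; open, the fingers measure 114 mm over their backs; the gripper's body (76 mm by 85 mm) begins 54 mm behind the grasp point. The pads swing forward as they close: fully open they stand 13 mm farther back than shut.
Start: joints at [-1.281, 0.286, 1.577, -0, 1.279, -0.15], TCP at [0.287, -0.611, 0.231] pointing down, gripper open.
Joint ranges: [-2.77, 2.77], [-0.9, 2.22], [0.21, 2.48], [-1.53, 4.67], [0.24, 2.81], [-2.84, 2.84]. Speed limits (rad/s): [2.79, 2.79, 3.14, 3.14, 3.14, 3.14].

## Interface

Orientations are given as a unit quaternion [x, y, z, w].
In Python, from plant import readout, read_camera, sign_off, ctrl gives the robot as it stands.
- The arm moves only by the tool drive_tool, never from a script. Its argument "steps" is a list of rows, each a list of 5 numbers: the shift along the tool's x, y, z in cm, then the turn about the tool's x in degrees, then the opening, from 0 (shut) to 1 (fully open). A call has 1 to 10 rows; each row shifts and turns the commanded pose from where the row before left it, along the tool's axes as they then stand; what a row does not reach is not made up. A row lasts 1/10 s, in which the tool goes at most 50 mm and 8.59 degrees, less where a joint would pass 70% of its speed; a pose out of reach is approached as far as the arm can. A call is refused whole if a number of a shift passes 5 or a number of a turn 8.59, either way. A call with a gripper value outside its range is refused whole. The fingers move at their own pace and stop on an object; "force" is the grip in N (left out, the last holds). Time passes only in rows, so rows that do not move let the fingers close. It gives the time, the measured TCP pose, the force and the opening at its end, in the units of the state.
- readout.get_state(): the state, without advancing time (a new reading comes with each control period).
- read_camera(name): name is "scene" or "side" or "wrist"; returns a dict with "frame" (480x640x3 uint8, red, green, blue), "vertical_fov" (degrees; the focal length in pixels is half the picture's height over the tangent of half this angle, whatever the lens; pixels are square), "cx", "cy" (the principal point, pixels), "k1" (the pictures are not rectified: a ray, as slopes to the right and down, at radius r is drawn at 1 + k1 r^2 times it, then the intrinsics apply), "eye" and "orientation" of the camera in the world. Camera axes: x right, y up, looking along -z (the intrinsics and any distortion apply to the point x, -y, -z); pixel columns grow to the right and rows downward; lengths in m; the calibration is good to about 2 mm. A picture is of the moment at which its call begins. There is no depth.
- sign_off(): hands the job in, once; it reports no verdict.
The state is a dict: "time": time; "qpos": joint angles; "dq": joint speeds; "joint_efforts": joint torques, N m; "eef_pos": TCP position; "tcp_rot": TCP orientation; "contact_force": force on the tool from outside, world axes, zero at the start; "wrist_torque": the same for the moment, N m; "opening": opening from 0.0 (shut) to 1.0 (fully open).
Only numpy, scipy, OpenCV 4.12 (cv2) and the standard library are available. Lean on these libraries where they do the work, as an engineer would, in place of code of your own. Each camera call takes 0.05 s, during which the arm holds its last target. There are 200 camera calls.

## Task

Take the black keypad panel with the small screen out of the slotted rack, lay it flat on the free bench top with its screen and keys facing up, and let go of it. Then take it anew and put it into the grey docking cradle, screen end first, sliding it along under the two metal lips until its end is fully home against the stop, and leave it there. The two blank panels must stay standing in the rack, and the capacitor, the relay, the white fuse and the green terminal block must stay where they are.

Things in the scene. Friction and masses are not known exactly. Their poses are not given: they have to be found in the camera images.
- keypad: Black-grey keypad panel to dock, loose, 0.07 to 0.14 kg, 64 (x) x 98 (y) x 13 (z) mm, keys to 15 mm. Origin: centre of its back face. Own +z points out of the screen-and-key face, own +y to the screen end. Starts standing on a long edge in a rack slot: own +x up, own y along the slot, origin 38 mm above the bench. Set free on that edge it stays up; pushed 15 mm at the top it falls over.
- display_end (a point): Point on the keypad: middle of the back-face edge of its screen end, 49 mm from the keypad's origin along own +y.
- slot_rack: Fixed rack, base plate 110 (x) x 128 (y) x 6 mm, with three slots along own x at own y = -44, 0, +44 mm, each 16.5 mm wide between walls 84 mm long, 4 mm thick, tops 28 mm above the bench. A panel stands in each, on a long edge on the base plate, top 70 mm above the bench, face toward own +y. Origin: centre of underside, z up.
- dock: Grey cradle, fixed; own x = -60 to +100 mm, 90 mm wide. Origin at bench height, mid-width at the mouth of its channel; the panel slides in along own +x. Channel floor 14 mm above the bench, from x = 0 to the stop at x = 85 mm, 67 mm wide between walls (y = +-33.5 mm) flared over the first 12 mm. Aluminium lips over both sides from x = 2 mm: underside 34.5, top 38.5 mm up, 57 mm open between.
- dock_mouth (a point): Middle of the channel's mouth, on its floor (14 mm above the bench). In front of it, own x = -60 to 0 mm, a landing tongue of the same height, 46 mm wide. Fingers beside a panel cannot enter the channel: the last stretch is a push on the panel's rear end.
- dock_stop (a point): Foot of the stop face, on the channel floor, mid-width; 85 mm from the mouth. The screen end rests here when home; about 13 mm of the panel's rear end then stay outside the mouth.
- blank_white: White blank panel, 64 x 98 x 13 mm, loose, standing in another slot just as the keypad does. Same axes and origin as the keypad. To be left alone.
- blank_black: Plain black blank panel without screen or keys, 64 x 98 x 13 mm, loose, standing in another slot just as the keypad does. Same axes and origin as the keypad. To be left alone.
- bench_edge (a point): Middle of the bench top's near edge (height 0). This edge is straight and runs 60 degrees to the right of world +x; 398 mm to the left along it from here is the near left corner, where the bench's left edge goes off at 30 degrees to the left of world +x. Tall shelving stands just beyond the left edge: keep the arm away from it.
- mat_corner (a point): Near corner of the flat blue bench mat, 2.5 mm thick, a fixed step on the bench top. Seen from above its two edges run from here away from the robot: one 30 degrees to the left of world +x, one 60 degrees to the right of it; the mat covers all between them. The rest of the bench top is bare.
- capacitor: Dark blue capacitor, upright cylinder of diameter 35 mm, 58 mm high, loose, on the mat between rack and cradle. Origin: centre of its foot. To be left alone.
- relay: Grey relay on its dark socket, 28 (x) x 70 (y) mm, 48 mm high, loose, on the bare bench. Origin: centre of its underside. To be left alone.
- fuse: White cartridge fuse, 22 (x) x 58 (y) x 22 mm, loose, lying on the bare bench. Origin: centre of its underside. To be left alone.
- terminal_plug: Green terminal block, 15 (x) x 41 (y) x 15 mm, loose, on the mat behind the work. Origin: centre of its underside. To be left alone.

How it is judged:
By the outcome, as a careful person would: the job done as asked, in the order asked, and still so for the second after the job is handed in, with the robot touching nothing.
It also fails if it takes over 72 s, if anything falls off the work surface, if the arm or the gripper's body presses on something with over 40 N, if the wrist force passes 120 N, or if a joint passes its speed limit or range.

## Working session

There is one attempt and no reset: what is moved stays moved. The work goes in short steps, Python scripts to look and compute and a tool call to move; the robot and the scene stay as the last step left them, time stands still between calls to the robot, and variables do not carry over. Pictures are saved under pics/ and viewed, about 8 in all and at most 12, crops included, and the job is handed in when it is done.

Besides the shell and the picture viewer there is one more tool, called after "Request:" as a command line: name --pt "numbers of a row" for each row, then --argument value for the rest. drive_tool: Moves the arm, as the interface text tells. Its arguments: {"type":"object","properties":{"steps":{"type":"array","items":{"type":"array","items":{"type":"number"}}},"force":{"type":"number"}},"required":["steps"]}

```bash
mkdir -p pics; ls; cat > h.py <<'E'
import numpy as np, cv2, pickle
from plant import readout, read_camera, sign_off, ctrl
from scipy.spatial.transform import Rotation as R
def K(c):
    f=240/np.tan(np.radians(c["vertical_fov"])/2)
    return f
def snap(name,tag=None):
    c=read_camera(name); tag=tag or name
    cv2.imwrite(f"pics/{tag}.png",c["frame"][:,:,::-1]); pickle.dump(c,open(f"{tag}.pkl","wb")); return c
def load(tag): return pickle.load(open(f"{tag}.pkl","rb"))
def ray(c,uv):
    f=K(c); d=np.array([(uv[0]-c["cx"])/f,(uv[1]-c["cy"])/f]); s=d.copy()
    for _ in range(20): s=d/(1+c["k1"]*(s@s))
    return np.array(c["eye"]), R.from_quat(c["orientation"]).apply([s[0],-s[1],-1])
def onz(c,uv,z):
    e,d=ray(c,uv); return e+d*(z-e[2])/d[2]
def proj(c,p):
    q=R.from_quat(c["orientation"]).inv().apply(np.array(p)-c["eye"]); s=np.array([q[0],-q[1]])/-q[2]
    s=s*(1+c["k1"]*(s@s)); return K(c)*s+[c["cx"],c["cy"]]
E
python3 - <<'E'
from h import *
for n in ["scene","side","wrist"]:
    c=snap(n); print(n,c["eye"],c["orientation"],c["vertical_fov"],c["k1"])
print(ctrl.grasp_offset,readout.get_state())
E
```

```text
pics
scene [ 1.29523    -0.23778548  0.41143921] [0.47360084 0.29898127 0.46052273 0.68864451] 46.5899112135506 -0.1086833590547301
side [ 0.53041572 -0.67106438  0.75466351] [ 0.40914362 -0.00712208 -0.01100416  0.91237584] 48.91289227985815 -0.044602496292804675
wrist [ 0.35248534 -0.58084725  0.37336118] [-0.11717059  0.07538627 -0.53077691  0.83598076] 64.91089906885142 -0.04450938935251834
0.0187 {'time': 0.15, 'qpos': array([-1.28096973e+00,  2.87057356e-01,  1.57784553e+00,  9.51638036e-06,
        1.27859963e+00, -1.49982120e-01]), 'dq': array([ 0.00164425, -0.00303007, -0.00474623, -0.00044935, -0.00123952,
        0.00069621]), 'joint_efforts': array([ 1.02670434e-03, -4.06600678e+01, -2.93142682e+01, -9.04350054e-05,
        3.92759350e-03,  1.05553343e-05]), 'eef_pos': array([ 0.28728388, -0.61024665,  0.23019885]), 'tcp_rot': array([-0.69003439, -0.15491844,  0.69012232, -0.15357081]), 'contact_force': array([-0.1578264 ,  0.3115051 , -0.78339121]), 'wrist_torque': array([ 0.01455439, -0.0070866 ,  0.03273222]), 'opening': 1.0031023794896423}
```

View pics/scene.png

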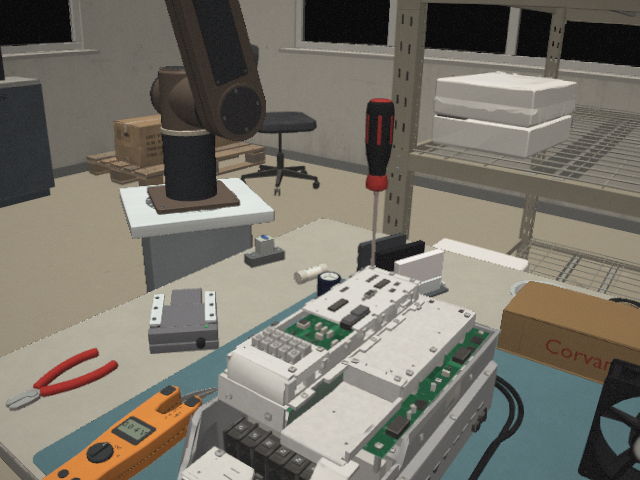

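View pics/side.png

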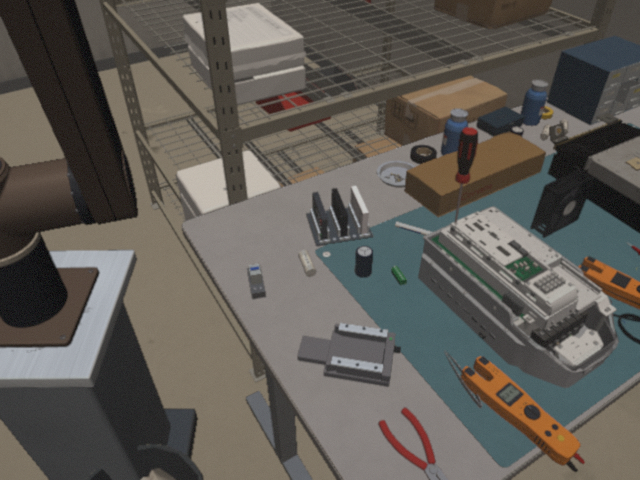

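The scene picture shows the rack around (400,260) and the dock around (185,320). The side picture shows three panels in the rack at (320..360,212), the dock at (355,350), the capacitor at (363,262), the relay at (256,280), the fuse at (306,262) and the green block at (398,274). Next I'll enlarge the rack and dock.

```bash
python3 - <<'E'
from h import *
s=load("side")["frame"][:,:,::-1]; c=load("scene")["frame"][:,:,::-1]
a=cv2.resize(s[180:255,295:395],(400,300),interpolation=cv2.INTER_CUBIC)
b=cv2.resize(s[310:400,290:410],(400,300),interpolation=cv2.INTER_CUBIC)
d=cv2.resize(c[220:310,340:460],(400,300),interpolation=cv2.INTER_CUBIC)
e=cv2.resize(c[280:358,135:239],(400,300),interpolation=cv2.INTER_CUBIC)
cv2.imwrite("pics/zoom.png",np.vstack([np.hstack([a,b]),np.hstack([d,e])]))
c=load("side")
for n,uv,z in [("rack",(340,235),.006),("dock",(355,350),.03),("mouth",(330,350),.014),("fuse",(306,262),.011),("relay",(256,280),.03),("cap",(363,250),.058),("term",(398,274),.01),("corner",(184,228),0),("wrecker",(430,245),.0),("screwdr",(458,220),.0)]:
    print(n,onz(c,uv,z).round(3))
E
```

```text
rack [0.589 0.186 0.006]
dock [ 0.598 -0.135  0.03 ]
mouth [ 0.557 -0.123  0.014]
fuse [0.515 0.098 0.011]
relay [0.421 0.031 0.03 ]
cap [0.627 0.081 0.058]
term [0.698 0.061 0.01 ]
corner [0.245 0.223 0.   ]
wrecker [0.78  0.156 0.   ]
screwdr [0.858 0.238 0.   ]
```

View pics/zoom.png

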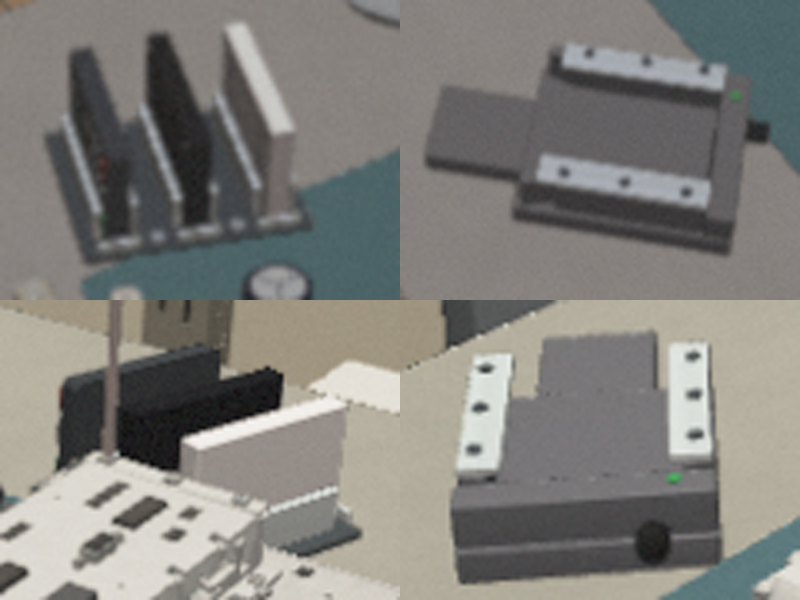

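```bash
python3 - <<'E'
from h import *
c=load("side")
A=lambda p:(295+p[0]/4,180+p[1]/4); B=lambda p:(290+p[0]/3.3333,310+p[1]/3.3333)
for n,p,z in [("rackNL",(90,260),.004),("rackNR",(310,228),.004),("rackFL",(48,132),.004),("whiteFar",(228,25),.07),("whiteNear",(275,137),.07),("whiteNearR",(292,128),.07),("kpFar",(72,52),.07),("kpFarR",(90,48),.07),("kpNear",(110,160),.07),("kpNearR",(130,158),.07)]:
    print(n,onz(c,A(p),z).round(4))
for n,p,z in [("tongFL",(40,85),.014),("tongNL",(28,165),.014),("lipU_FL",(163,42),.0385),("lipU_FR",(325,68),.0385),("lipU_NL",(163,65),.0385),("lipL_FL",(143,156),.0385),("lipL_NL",(137,178),.0385),("lipL_NR",(308,208),.0385)]:
    print(n,onz(c,B(p),z).round(4))
w=load("wrist")
s=readout.get_state(); Rt=R.from_quat(s["tcp_rot"]); print(Rt.as_matrix().round(3)); Rw=R.from_quat(w["orientation"])
print("cam in tcp",Rt.inv().apply(w["eye"]-s["eef_pos"]), (Rt.inv()*Rw).as_matrix().round(3), "wrist centre on table",onz(w,(320,240),0))
E
```

```text
rackNL [0.5396 0.1567 0.004 ]
rackNR [0.6585 0.1798 0.004 ]
rackFL [0.5175 0.2653 0.004 ]
whiteFar [0.6179 0.2752 0.07  ]
whiteNear [0.6358 0.1764 0.07  ]
whiteNearR [0.6453 0.1837 0.07  ]
kpFar [0.5317 0.252  0.07  ]
kpFarR [0.5415 0.2555 0.07  ]
kpNear [0.5502 0.1595 0.07  ]
kpNearR [0.5604 0.1609 0.07  ]
tongFL [ 0.5085 -0.0904  0.014 ]
tongNL [ 0.5027 -0.141   0.014 ]
lipU_FL [ 0.5732 -0.0829  0.0385]
lipU_FR [ 0.6558 -0.1021  0.0385]
lipU_NL [ 0.5725 -0.0981  0.0385]
lipL_FL [ 0.5601 -0.1545  0.0385]
lipL_NL [ 0.5567 -0.1674  0.0385]
lipL_NR [ 0.6381 -0.1866  0.0385]
[[-0.001  0.426 -0.905]
 [ 0.002 -0.905 -0.426]
 [-1.    -0.002 -0.   ]]
cam in tcp [-0.1431432   0.0008887  -0.07155587] [[-0.     0.276 -0.961]
 [ 1.     0.001 -0.   ]
 [ 0.001 -0.961 -0.276]] wrist centre on table [ 0.24966828 -0.62557756  0.        ]
```

Keypad is the leftmost panel in the side view: red and green keys show on its robot-facing side. Rough estimates: keypad at (0.549, 0.213) with own +y at yaw about 101°, and dock mouth at (0.564, -0.126) with yaw about -13°. I'll turn the tool, then go above the rack.

Request:
drive_tool --pt "0 0 0 -8.4 0.35" --pt "0 0 0 -8.4 0.35" --pt "0 0 0 -8.4 0.35" --pt "0 0 0 -8.4 0.35" --pt "0 0 0 -8.4 0.35" --pt "0 0 0 -8.4 0.35" --pt "0 0 0 -8.4 0.35" --pt "0 0 0 -8.4 0.35" --pt "0 0 0 -8.4 0.35" --pt "0 0 0 0 0.35" --force 40

```text
time: 1.15
eef_pos: [0.2873, -0.6105, 0.2308]
tcp_rot: [0.451, 0.545, -0.451, 0.544]
contact_force: [0.2, -0.4, -0.2]
opening: 0.347
```

Request:
drive_tool --pt "0 1 -2 0 0.35" --pt "0 2.3 -4.2 0 0.35" --pt "0 2.3 -4.2 0 0.35" --pt "0 2.3 -4.2 0 0.35" --pt "0 2.3 -4.2 0 0.35" --pt "0 2.3 -4.2 0 0.35" --pt "0 2.3 -4.2 0 0.35" --pt "0 2.3 -4.2 0 0.35" --pt "0 2.3 -4.2 0 0.35" --pt "0 2.3 -4.2 0 0.35"

```text
time: 2.15
eef_pos: [0.4261, -0.1772, 0.2314]
tcp_rot: [0.452, 0.544, -0.452, 0.544]
contact_force: [0.6, 0.3, 0.9]
opening: 0.352
```

Request:
drive_tool --pt "0 2.3 -4.2 0 0.35" --pt "0 2.3 -4.2 0 0.35" --pt "0 2.3 -4.2 0 0.35" --pt "0 2.3 -4.2 0 0.35" --pt "0 2.3 -4.2 0 0.35" --pt "0 2.3 -4.2 0 0.35" --pt "0 2.3 -4.2 0 0.35" --pt "0 2.0 -4.2 0 0.35" --pt "0 1 -2.5 0 0.35" --pt "0 0 0 0 0.35"

```text
time: 3.15
eef_pos: [0.5459, 0.2143, 0.2309]
tcp_rot: [0.451, 0.545, -0.45, 0.545]
contact_force: [-0.4, -0.3, -0.3]
opening: 0.347
```

```bash
python3 - <<'E'
from h import *
c=snap("wrist","w1"); s=readout.get_state(); print(s["eef_pos"],s["tcp_rot"],s["opening"],s["qpos"])
cv2.imwrite("pics/w1b.png",cv2.resize(c["frame"][:,:,::-1],(800,600),interpolation=cv2.INTER_CUBIC))
E
```

```text
[0.54569894 0.2126213  0.2308497 ] [ 0.45032251  0.54503809 -0.45094203  0.54478841] 0.3477683838885787 [ 1.98507020e-01  9.22020248e-02  1.80162254e+00 -2.92574726e-04
  1.24867101e+00  9.75731874e-03]
```

View pics/w1b.png

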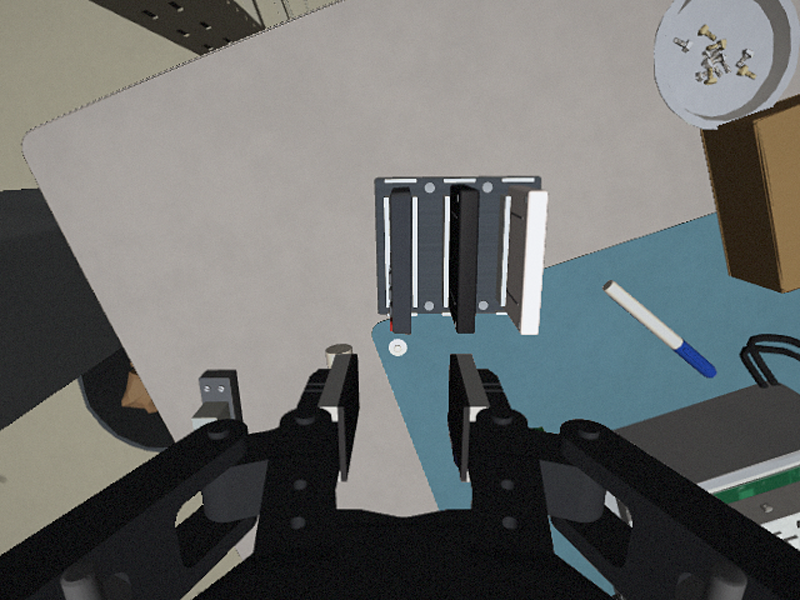

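The wrist view shows the keypad's top edge at x=391–411, y=190–333 (800-px scale) with a red key peeking out on its left, robot-facing side. The blank panels are at x≈465 and x≈530. I'll project these corners.

```bash
python3 - <<'E'
from h import *
c=load("w1"); P=lambda p,z: onz(c,(p[0]/1.25,p[1]/1.25),z)
Q={k:P(p,z) for k,p,z in [("FL",(391,189),.07),("FR",(411,188),.07),("NR",(411,333),.07),("NL",(393,333),.07),("rFL",(375,178),.006),("rFR",(541,177),.006),("wFL",(527,191),.07),("wNR",(539,334),.07),("wFR",(545,191),.07),("wNL",(521,334),.07)]}
for k in Q: print(k,Q[k].round(4))
d=(Q["FL"]+Q["FR"]-Q["NL"]-Q["NR"])/2; m=(Q["FL"]+Q["FR"]+Q["NL"]+Q["NR"])/4
print("mid",m,"yaw",np.degrees(np.arctan2(d[1],d[0])),"len",np.hypot(*d[:2]))
r=Q["rFR"]-Q["rFL"];print("rack yaw",np.degrees(np.arctan2(r[1],r[0])),np.linalg.norm(r))
# mask check of keypad top
s=readout.get_state(); print("delta tool",R.from_quat(s["tcp_rot"]).inv().apply(m-s["eef_pos"]))
E
```

```text
FL [0.5303 0.2636 0.07  ]
FR [0.5426 0.2666 0.07  ]
NR [0.5613 0.1709 0.07  ]
NL [0.5492 0.1685 0.07  ]
rFL [0.516  0.2654 0.006 ]
rFR [0.6401 0.2902 0.006 ]
wFL [0.6152 0.2788 0.07  ]
wNR [0.6483 0.1866 0.07  ]
wFR [0.6265 0.281  0.07  ]
wNL [0.636  0.1843 0.07  ]
mid [0.54584071 0.21740476 0.07      ] yaw 101.16078585091307 len 0.09724077997443319
rack yaw 11.30797368088569 0.12657741901849467
delta tool [ 0.16084736  0.00118201 -0.00471785]
```

Request:
drive_tool --pt "2 0.1 -0.4 0 0.35" --pt "4 0 0 0 0.35" --pt "4 0 0 0 0.35" --pt "4 0 0 0 0.35" --pt "2.5 0 0 0 0.35" --pt "2 0 0 0 0.35" --pt "1 0 0 0 0.35" --pt "0 0 0 0 0.35" --pt "0 0 0 0 0.25" --pt "0 0 0 0 0.15"

```text
time: 4.2
eef_pos: [0.5459, 0.2149, 0.0373]
tcp_rot: [0.45, 0.545, -0.451, 0.545]
contact_force: [-3.0, -1.2, -1.2]
opening: 0.151
```

Request:
drive_tool --pt "0 0 0 0 0.1" --pt "0 0 0 0 0" --pt "0 0 0 0 0" --pt "0 0 0 0 0" --pt "0 0 0 0 0" --force 40

```text
time: 4.7
eef_pos: [0.5457, 0.215, 0.0373]
tcp_rot: [0.45, 0.545, -0.451, 0.545]
contact_force: [-4.6, -3.6, 5.5]
opening: 0.148
```

Request:
drive_tool --pt "-0.5 0 0 0 0" --pt "-1 0 0 0 0" --pt "-1.5 0 0 0 0" --pt "-2 0 0 0 0" --pt "-2.5 0 0 0 0" --pt "-2.5 0 0 0 0" --pt "-1.5 0 0 0 0" --pt "-0.5 0 0 0 0" --pt "0 0 0 0 0" --pt "0 0 0 0 0"

```text
time: 5.7
eef_pos: [0.5455, 0.2152, 0.1552]
tcp_rot: [0.45, 0.545, -0.451, 0.544]
contact_force: [-1.1, 0.4, -1.6]
opening: 0.148
```

```bash
python3 - <<'E'
from h import *
s=readout.get_state(); print(s["eef_pos"],s["contact_force"],s["opening"])
a=snap("side","s2")["frame"][:,:,::-1]; w=snap("wrist","w2")["frame"][:,:,::-1]
w=cv2.resize(w,(400,300),interpolation=cv2.INTER_AREA)
a1=cv2.resize(a[130:280,250:450],(400,300),interpolation=cv2.INTER_CUBIC)
a2=cv2.resize(a[230:380,210:410],(800,600),interpolation=cv2.INTER_CUBIC)[:300]
cv2.imwrite("pics/v2.png",np.vstack([np.hstack([a1,w]),a2]))
E
```

```text
[0.54554511 0.21523693 0.15516759] [-1.13737526  0.3694496  -1.6004257 ] 0.14758685957450796
```

View pics/v2.png

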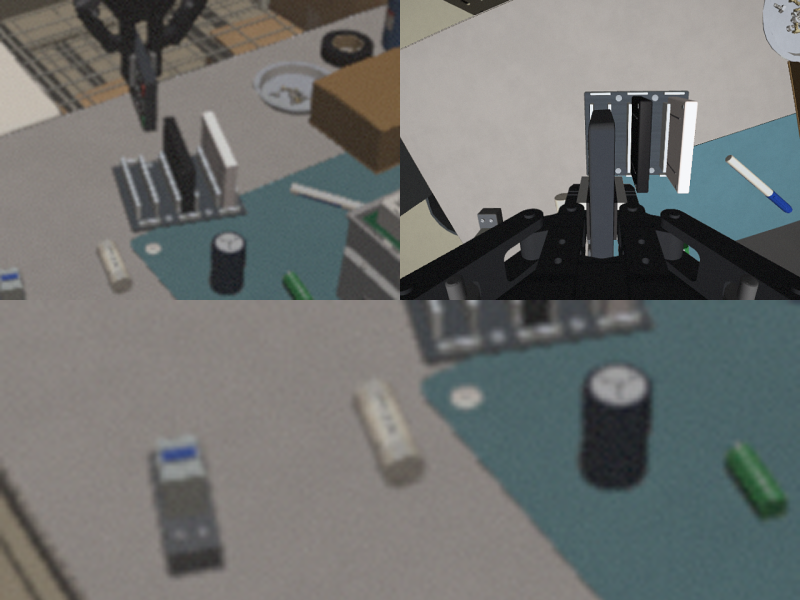

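Lifted cleanly: both blanks still stand (wrist view upper right) and the keypad hangs straight. Next I'll work out the clearances on the bare bench.

```bash
python3 - <<'E'
from h import *
c=load("s2")
for n,p in [("fuse bottom",(412,485)),("fuse bl",(393,480)),("fuse br",(424,470)),("relay br",(222,565)),("relay bl",(172,573)),("mat",(590,598)),("mat corner",(425,380)),("cap near",(612,487)),("relay top-left z.02",(152,450))]:
    print(n,onz(c,(210+p[0]/4,230+(p[1]-300)/4),0).round(3))
a=c["frame"]
E
```

```text
fuse bottom [0.529 0.068 0.   ]
fuse bl [0.52  0.072 0.   ]
fuse br [0.535 0.079 0.   ]
relay br [0.437 0.017 0.   ]
relay bl [0.414 0.012 0.   ]
mat [ 0.613 -0.008  0.   ]
mat corner [ 0.537  0.145 -0.   ]
cap near [ 0.629  0.065 -0.   ]
relay top-left z.02 [0.397 0.096 0.   ]
```

Request:
drive_tool --pt "0 0 0 4 0" --pt "0 0 0 8.5 0" --pt "0 0 0 8.5 0" --pt "0 0 0 8.5 0" --pt "0 0 0 8.5 0" --pt "0 0 0 8.5 0" --pt "0 0 0 8.5 0" --pt "0 0 0 8.5 0" --pt "0 0 0 8.5 0" --pt "0 0 0 8.5 0"

```text
time: 6.8
eef_pos: [0.5455, 0.2152, 0.1548]
tcp_rot: [-0.696, -0.122, 0.697, -0.122]
contact_force: [-1.6, -0.2, -0.2]
opening: 0.145
```

Request:
drive_tool --pt "0 0 0 8.5 0" --pt "0 0 0 8.5 0" --pt "0 0 0 8.5 0" --pt "0 0 0 8 0" --pt "0 2 -0.4 0 0" --pt "0 4 -0.8 0 0" --pt "0 4 -0.8 0 0" --pt "0 4 -0.8 0 0" --pt "0 3.2 -0.6 0 0" --pt "0 2 -0.4 0 0"

```text
time: 7.8
eef_pos: [0.5385, 0.0176, 0.1551]
tcp_rot: [-0.702, 0.082, 0.703, 0.082]
contact_force: [-0.0, 0.4, -1.0]
opening: 0.145
```

Request:
drive_tool --pt "2 0 0 0 0" --pt "3 0 0 0 0" --pt "3 0 0 0 0" --pt "2 0 0 0 0" --pt "1 0 0 0 0" --pt "0.5 0 0 0 0" --pt "0.3 0 0 0 0" --pt "0 0 0 0 0" --pt "0 0 0 0 0"

```text
time: 8.7
eef_pos: [0.5402, 0.0197, 0.0394]
tcp_rot: [0.703, -0.081, -0.702, -0.081]
contact_force: [-0.1, 1.0, -1.1]
opening: 0.146
```

Request:
drive_tool --pt "0.3 0 0 0 0" --pt "0.2 0 0 0 0" --pt "0.1 0 0 0 0" --pt "0.1 0 0 0 0" --pt "0 0 0 0 0"

```text
time: 9.2
eef_pos: [0.5394, 0.0198, 0.0314]
tcp_rot: [0.702, -0.081, -0.702, -0.081]
contact_force: [0.3, 0.0, -1.3]
opening: 0.149
```

Request:
drive_tool --pt "0.1 0 0 0 0" --pt "0.1 0 0 0 0" --pt "0 0 0 0 0"

```text
time: 9.5
eef_pos: [0.5395, 0.0198, 0.0313]
tcp_rot: [-0.702, 0.081, 0.703, 0.081]
contact_force: [-7.0, 0.8, 11.1]
opening: 0.144
```

Request:
drive_tool --pt "-0.1 0 0 0 0" --pt "0 0 0 0 0.17" --pt "0 0 0 0 0.2" --pt "0 0 0 0 0.25" --pt "0 0 0 0 0.35" --pt "0 0 0 0 0.35" --pt "0 0 0 0 0.35"

```text
time: 10.2
eef_pos: [0.5394, 0.0198, 0.0302]
tcp_rot: [-0.702, 0.081, 0.702, 0.081]
contact_force: [-0.6, 0.2, -0.7]
opening: 0.352
```

```bash
python3 - <<'E'
from h import *
s=readout.get_state(); print(s["eef_pos"],s["contact_force"],s["opening"])
a=snap("side","s3")["frame"][:,:,::-1]; w=snap("wrist","w3")["frame"][:,:,::-1]
w=cv2.resize(w,(400,300),interpolation=cv2.INTER_AREA)
a1=cv2.resize(a[180:330,250:450],(400,300),interpolation=cv2.INTER_CUBIC)
cv2.imwrite("pics/v3.png",np.hstack([a1,w]))
E
```

```text
[0.53936267 0.01975936 0.03024623] [-0.59004493  0.2445277  -0.69471104] 0.35197728603143097
```

View pics/v3.png

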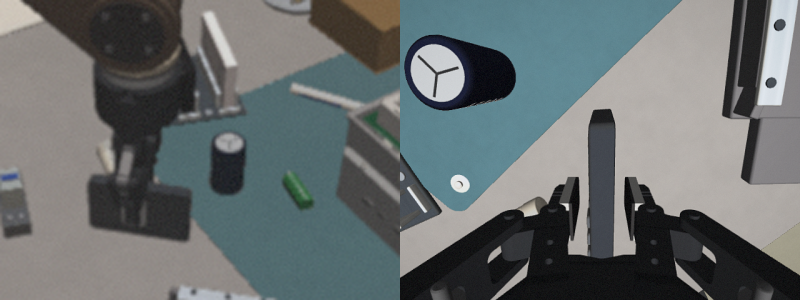

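Request:
drive_tool --pt "-0.5 0 0 0 0.35" --pt "-2 0 0 0 0.35" --pt "-3 0 0 0 0.35" --pt "-1.5 0 0 0 0.35" --pt "0 -2.0 0 0 0" --pt "0 -2.2 0 0 0" --pt "0 0 0 0 0" --pt "1.5 0 0 0 0" --pt "2.5 0 0 0 0" --pt "1 0 0 0 0"

```text
time: 11.3
eef_pos: [0.5465, 0.0601, 0.0469]
tcp_rot: [-0.7, 0.082, 0.704, 0.081]
contact_force: [-0.6, -0.1, -0.5]
opening: -0.002
```

Request:
drive_tool --pt "0 0.7 0 0 0" --pt "0 0.7 0 0 0" --pt "0 0.5 0 0 0" --pt "0 0.5 0 0 0" --pt "0 0.5 0 0 0" --pt "0 0.5 0 0 0" --pt "0 0.5 0 0 0" --pt "0 0 0 0 0" --pt "0 0 0 0 0"

```text
time: 12.2
eef_pos: [0.54, 0.0226, 0.0504]
tcp_rot: [0.702, -0.081, -0.702, -0.081]
contact_force: [0.3, -0.2, -0.2]
opening: 0.004
```

```bash
python3 - <<'E'
from h import *
s=readout.get_state(); print(s["eef_pos"],s["contact_force"],s["opening"])
a=snap("side","s4")["frame"][:,:,::-1]; w=snap("wrist","w4")["frame"][:,:,::-1]
w=cv2.resize(w,(400,300),interpolation=cv2.INTER_AREA)
a1=cv2.resize(a[180:330,250:450],(400,300),interpolation=cv2.INTER_CUBIC)
cv2.imwrite("pics/v4.png",np.hstack([a1,w]))
E
```

```text
[0.540027   0.02260617 0.05035438] [ 0.27679842 -0.20654226 -0.16305831] 0.003808687802928373
```

View pics/v4.png

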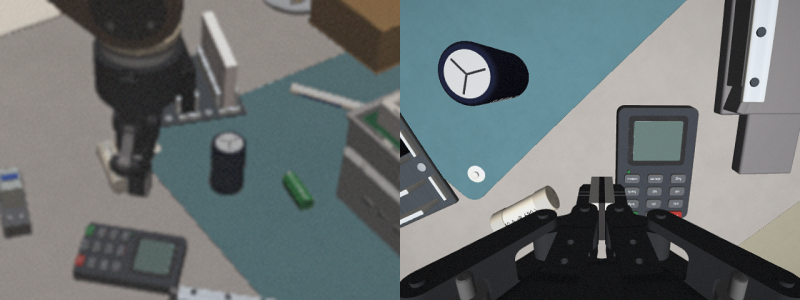

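The keypad lies face up, with the screen toward the dock side at (655,135) in the wrist half. I'll rise to measure the panel and the dock together.

Request:
drive_tool --pt "-2 0 0 0 0.3" --pt "-4 0.5 0 0 0.6" --pt "-4 2 -1 0 1" --pt "-4 2 -1 0 1" --pt "-2 1 -1 0 1" --pt "0 0 0 0 1" --pt "0 0 0 0 1"

```text
time: 13.0
eef_pos: [0.5562, -0.0373, 0.2095]
tcp_rot: [-0.702, 0.081, 0.703, 0.082]
contact_force: [-1.1, -0.1, -1.1]
opening: 1.0
```

```bash
python3 - <<'E'
from h import *
s=readout.get_state(); print(s["eef_pos"],s["tcp_rot"],s["opening"])
w=snap("wrist","w5")["frame"][:,:,::-1]; snap("side","s5")
cv2.imwrite("pics/v5.png",cv2.resize(w,(800,600),interpolation=cv2.INTER_CUBIC))
E
```

```text
[ 0.55623095 -0.03729216  0.20954856] [-0.70205267  0.08116226  0.70277382  0.08150887] 0.9997832570420407
```

View pics/v5.png

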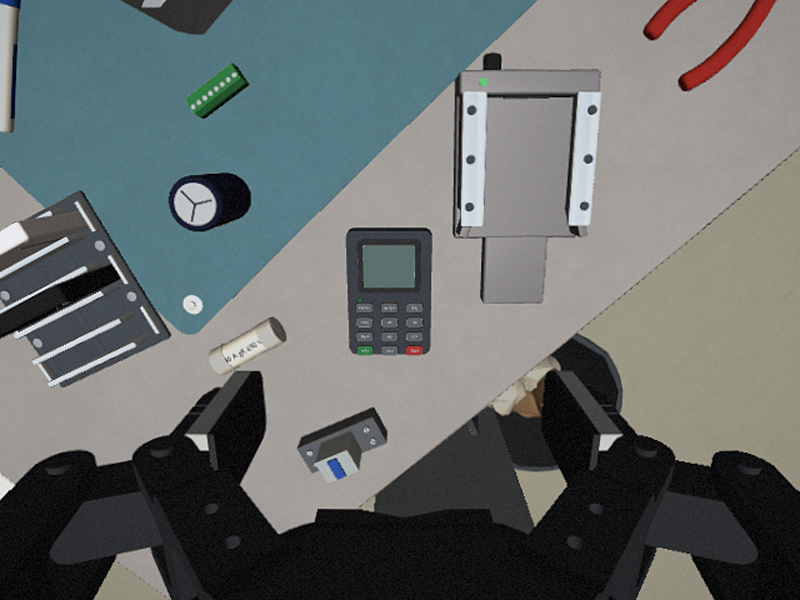

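```bash
cat > meas.py <<'E'
from h import *
def box(c,mask,roi,z):
    m=np.zeros_like(mask); x0,y0,x1,y1=roi; m[y0:y1,x0:x1]=mask[y0:y1,x0:x1]
    m=cv2.morphologyEx(m,cv2.MORPH_OPEN,np.ones((3,3),np.uint8))
    cs,_=cv2.findContours(m,cv2.RETR_EXTERNAL,cv2.CHAIN_APPROX_NONE); k=max(cs,key=cv2.contourArea)[:,0,:]
    P=np.array([onz(c,p,z)[:2] for p in k])*1000
    r=cv2.minAreaRect(P.astype(np.float32)); b=cv2.boxPoints(r)
    return np.array(r[0]),r[1],b
def axis(b):
    e=[b[1]-b[0],b[2]-b[1]]; e=max(e,key=np.linalg.norm); e=e*np.sign(e[0]); return np.degrees(np.arctan2(e[1],e[0]))
if __name__=="__main__":
    c=load("w5"); g=cv2.cvtColor(c["frame"],cv2.COLOR_RGB2GRAY)
    ctr,wh,b=box(c,((g<110)*255).astype(np.uint8),(265,170,360,295),.012); yk=axis(b); print("keypad",ctr,wh,yk)
    L=[]
    for roi in [(360,60,395,195),(450,60,490,195)]:
        q=box(c,((g>165)*255).astype(np.uint8),roi,.0385); print("lip",q[0],q[1],axis(q[2])); L.append(q)
    m=(L[0][0]+L[1][0])/2; y=(axis(L[0][2])+axis(L[1][2]))/2
    Ln=max(L[0][1]); u=np.array([np.cos(np.radians(y)),np.sin(np.radians(y))])
    print("lip mid",m,"yaw",y,"sep",np.linalg.norm(L[0][0]-L[1][0]),"mouth by lip start",m-u*(Ln/2+2))
    s=L[0][0]-L[1][0]; print("perp yaw",np.degrees(np.arctan2(s[1],s[0]))-90)
    for p,z in [((483,237),.014),((482,302),.014),((543,303),.014),((548,237),.014),((487,97),.014),((574,97),.014),((482,226),.0385),((568,226),.0385),((487,93),.0385),((576,95),.0385),((455,69),.0385),((600,70),.0385)]:
        print(p,(onz(c,(p[0]/1.25,p[1]/1.25),z)[:2]*1000).round(1))
E
python3 meas.py
```

```text
keypad [534.14910889 -20.77129364] (62.92386245727539, 98.60316467285156) -13.271119
lip [615.17211914 -97.30775452] (14.784658432006836, 83.44218444824219) -12.766004
lip [ 599.52276611 -167.67066956] (15.058476448059082, 83.07176971435547) -12.53067
lip mid [ 607.34744263 -132.48921204] yaw -12.648336 sep 72.08218963772369 mouth by lip start [ 564.68735886 -122.91575909]
perp yaw -12.539011065885774
(483, 237) [560.  -97.3]
(482, 302) [511.8 -87.6]
(543, 303) [ 500.5 -132.3]
(548, 237) [ 549.3 -143.4]
(487, 97) [ 652.8 -117.8]
(574, 97) [ 639.8 -175.3]
(482, 226) [572.3 -94.9]
(568, 226) [ 559.2 -151.2]
(487, 93) [ 653.2 -113.6]
(576, 95) [ 639.7 -167.9]
(455, 69) [671.3 -97. ]
(600, 70) [ 651.  -184.8]
```

Request:
drive_tool --pt "0 -0.5 2.5 0 1" --pt "1.5 -0.6 2.5 0 1" --pt "4 0 0.8 0 1" --pt "4 0 0 0 1" --pt "4 0 0 0 1" --pt "3 0 0 0 1" --pt "2 0 0 0 1" --pt "1 0 0 0 1" --pt "0.5 0 0 0 1" --pt "0 0 0 0 1"

```text
time: 14.1
eef_pos: [0.5022, -0.0134, 0.0097]
tcp_rot: [-0.702, 0.081, 0.703, 0.081]
contact_force: [-1.2, 0.4, -0.6]
opening: 1.002
```

Request:
drive_tool --pt "0.6 0 0 0 1" --pt "0.4 0 0 0 1" --pt "0.3 0 0 0 1" --pt "0 0 0 0 0.9" --pt "0 0 0 0 0.85" --pt "0 0 0 0 0.85"

```text
time: 14.7
eef_pos: [0.503, -0.0138, -0.0024]
tcp_rot: [0.703, -0.081, -0.702, -0.081]
contact_force: [0.3, 1.1, 0.1]
opening: 0.846
```

Request:
drive_tool --pt "0.1 0 0 0 0.8" --pt "0 0 0 0 0.72" --pt "0 0 0 0 0.65" --pt "0 0 0 0 0.6" --pt "0 0 0 0 0.5" --pt "0 0 0 0 0.5" --force 50

```text
time: 15.3
eef_pos: [0.5031, -0.0138, -0.0032]
tcp_rot: [0.703, -0.081, -0.702, -0.081]
contact_force: [-1.5, 0.6, 5.1]
opening: 0.732
```

Request:
drive_tool --pt "-0.3 0 0 0 0.5" --pt "-0.7 0 0 0 0.5" --pt "-1.5 0 0 0 0.5" --pt "-2 0 0 0 0.5" --pt "-1.5 0 0 0 0.5" --pt "0 2 0.2 -0.7 0.5" --pt "0 3 0.4 0 0.5" --pt "0 3 0.4 0 0.5" --pt "0 1.3 0.1 0 0.5" --pt "0 0 0 0 0.5"

```text
time: 16.3
eef_pos: [0.4712, -0.1031, 0.0563]
tcp_rot: [-0.703, 0.078, 0.703, 0.078]
contact_force: [0.2, 0.6, -1.4]
opening: 0.734
```

```bash
python3 - <<'E'
from h import *
s=readout.get_state(); print(s["eef_pos"],s["tcp_rot"],s["opening"],s["contact_force"])
z=R.from_quat(s["tcp_rot"]).as_matrix()[:,2]; print("panel yaw",np.degrees(np.arctan2(-z[1],-z[0])))
w=snap("wrist","w6")["frame"][:,:,::-1]; a=snap("side","s6")["frame"][:,:,::-1]
cv2.imwrite("pics/v6.png",np.vstack([cv2.resize(w,(600,450),interpolation=cv2.INTER_AREA)[:330],cv2.resize(a[250:385,240:480-10+10],(600,337),interpolation=cv2.INTER_CUBIC)[:270]]))
E
```

```text
[ 0.47120097 -0.10312781  0.05630252] [-0.70275097  0.07793784  0.70283527  0.07803432] 0.7338789947838753 [ 0.2154701   0.61586149 -1.41793276]
panel yaw -12.663946779634609
```

View pics/v6.png

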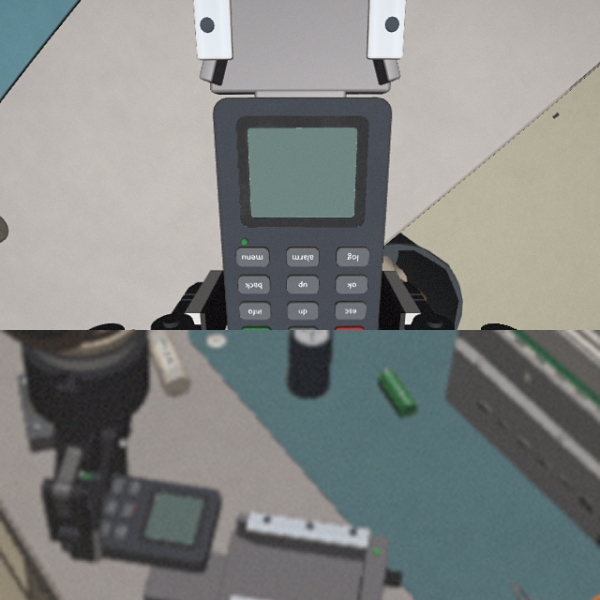

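```bash
python3 - <<'E'
from h import *
c=load("w6"); s=readout.get_state()
u=np.array([np.cos(np.radians(-12.6)),np.sin(np.radians(-12.6))]); v=np.array([-u[1],u[0]]); m0=np.array([.5647,-.123])
def q(p,z): 
    d=onz(c,np.array(p)*640/600,z)[:2]-m0; return (np.array([d@u,d@v])*1000).round(1)
for p,z in [((213,110),.0725),((391,110),.0725),((228,325),.0725),((378,325),.0725),((301,97),.0725),((231,50),.0385),((370,50),.0385),((234,5),.0385),((367,5),.0385),((196,50),.0385),((406,50),.0385)]: print(p,z,q(p,z))
d=s["eef_pos"][:2]-m0; print("tcp",(np.array([d@u,d@v])*1000).round(1))
E
```

```text
(213, 110) 0.0725 [-20.4  29.9]
(391, 110) 0.0725 [-20.5 -31.6]
(228, 325) 0.0725 [-104.8   29.7]
(378, 325) 0.0725 [-104.9  -31.9]
(301, 97) 0.0725 [-16.3  -0.5]
(231, 50) 0.0385 [ 4.8 29. ]
(370, 50) 0.0385 [  4.7 -29.5]
(234, 5) 0.0385 [22.  26.9]
(367, 5) 0.0385 [ 21.9 -27.5]
(196, 50) 0.0385 [ 5.  43.8]
(406, 50) 0.0385 [  4.8 -44.7]
tcp [-95.5   0.4]
```

Request:
drive_tool --pt "1 -0.1 0 0 0.5" --pt "1.5 0 0 0 0.5" --pt "1 0 0 0 0.5" --pt "0.5 0 0 0 0.5" --pt "0.2 0 0 0 0.5" --pt "0 0 0 0 0.5" --pt "0 0 0 0 0.5"

```text
time: 17.1
eef_pos: [0.4723, -0.1013, 0.0148]
tcp_rot: [0.703, -0.077, -0.703, -0.077]
contact_force: [0.8, -0.6, -2.2]
opening: 0.731
```

Request:
drive_tool --pt "0.1 0 0 0 0.5" --pt "0.1 0 0 0 0.5" --pt "0 0 0 0 0.5"

```text
time: 17.4
eef_pos: [0.4719, -0.1012, 0.0124]
tcp_rot: [0.703, -0.077, -0.703, -0.077]
contact_force: [0.3, -0.4, -1.5]
opening: 0.73
```

Request:
drive_tool --pt "0 0 -0.8 0 0.5" --pt "0 0 -0.8 0 0.5" --pt "0 0 -0.8 0 0.5" --pt "0 0 -0.8 0 0.5" --pt "0 0 0 0 0.5"

```text
time: 17.9
eef_pos: [0.5047, -0.1086, 0.0127]
tcp_rot: [0.704, -0.077, -0.702, -0.077]
contact_force: [0.7, 0.2, -0.5]
opening: 0.733
```

Request:
drive_tool --pt "0 0 -0.7 0 0.5" --pt "0 0 -0.7 0 0.5" --pt "0 0 -0.7 0 0.5" --pt "0 0 0 0 0.5"

```text
time: 18.3
eef_pos: [0.5251, -0.113, 0.0127]
tcp_rot: [0.704, -0.077, -0.702, -0.077]
contact_force: [-0.0, -1.8, -0.9]
opening: 0.729
```

```bash
python3 - <<'E'
from h import *
s=readout.get_state()
u=np.array([np.cos(np.radians(-12.6)),np.sin(np.radians(-12.6))]); v=np.array([-u[1],u[0]]); m0=np.array([.5647,-.123])
d=s["eef_pos"][:2]-m0; print("tcp",(np.array([d@u,d@v])*1000).round(1),s["eef_pos"],s["contact_force"],s["wrist_torque"])
E
```

```text
tcp [-40.8   1.1] [ 0.52507752 -0.11304867  0.0126727 ] [-0.0441746  -1.75798187 -0.88050619] [-0.25588014 -0.03933501 -0.07031109]
```

Request:
drive_tool --pt "0 0.05 -0.6 0 0.5" --pt "0 0 -0.7 0 0.5" --pt "0 0 -0.6 0 0.5" --pt "0 0 -0.5 0 0.5" --pt "0 0 0 0 0.5"

```text
time: 18.8
eef_pos: [0.5467, -0.1187, 0.0121]
tcp_rot: [-0.702, 0.077, 0.704, 0.076]
contact_force: [-2.9, -2.4, -0.4]
opening: 0.733
```

Request:
drive_tool --pt "0.1 0 0 0 0.5" --pt "0.1 0 0 0 0.5" --pt "0 0 0 0 0.78" --pt "0 0 0 0 0.85" --pt "0 0 0 0 0.95" --pt "0 0 0 0 0.95" --pt "-1 0 0 0 0.95" --pt "-3 0 0 0 0.95" --pt "-4 0 0 0 0.95" --pt "-4 0 0 0 0.95"

```text
time: 19.8
eef_pos: [0.5474, -0.1175, 0.1325]
tcp_rot: [0.703, -0.077, -0.702, -0.078]
contact_force: [0.1, -0.5, 0.3]
opening: 0.95
```

```bash
python3 - <<'E'
from h import *
s=readout.get_state(); print(s["eef_pos"],s["contact_force"])
w=snap("wrist","w7")["frame"][:,:,::-1]; a=snap("side","s7")["frame"][:,:,::-1]
cv2.imwrite("pics/v7.png",np.vstack([cv2.resize(w,(600,450),interpolation=cv2.INTER_AREA)[:330],cv2.resize(a[270:405,260:500],(600,337),interpolation=cv2.INTER_CUBIC)[:270]]))
E
```

```text
[ 0.54742634 -0.11745447  0.13245155] [ 0.08585291 -0.53458133  0.26602295]
```

View pics/v7.png

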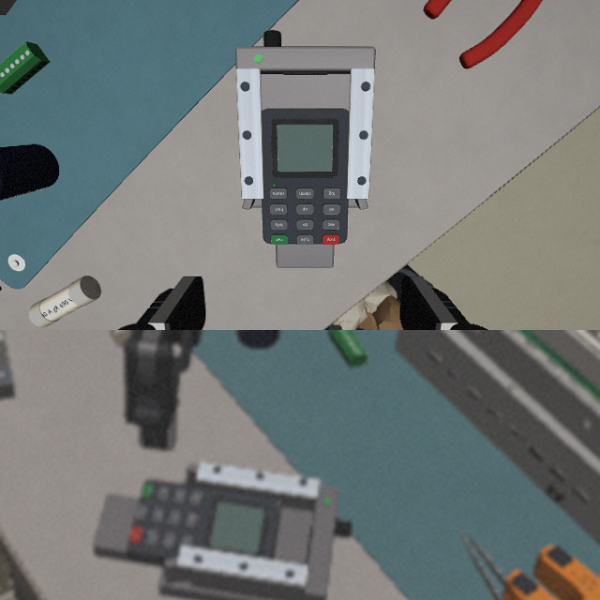

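The panel sits straight under both lips, with about 22 mm still to go. Next: shut the fingers behind it and push.

Request:
drive_tool --pt "0 0 2 0 0.5" --pt "0 0 2.3 0 0" --pt "0 0 0 0 0" --pt "2 0 0 0 0" --pt "3.5 0 0 0 0" --pt "3 0 0 0 0" --pt "1.8 0 0 0 0" --pt "0.7 0 0 0 0" --pt "0.3 0 0 0 0" --pt "0 0 0 0 0"

```text
time: 20.9
eef_pos: [0.5059, -0.1092, 0.018]
tcp_rot: [0.703, -0.077, -0.702, -0.077]
contact_force: [0.4, -0.7, 0.2]
opening: -0.001
```

```bash
python3 - <<'E'
from h import *
s=readout.get_state()
u=np.array([np.cos(np.radians(-12.6)),np.sin(np.radians(-12.6))]); v=np.array([-u[1],u[0]]); m0=np.array([.5647,-.123])
d=s["eef_pos"][:2]-m0; print("tcp",(np.array([d@u,d@v])*1000).round(1),s["eef_pos"],s["contact_force"],s["opening"])
c=load("w7")
for p,z in [((300,108),.026),((305,244),.026)]:
    d=onz(c,np.array(p)*640/600,z)[:2]-m0; print((np.array([d@u,d@v])*1000).round(1))
E
```

```text
tcp [-60.4   0.7] [ 0.50590855 -0.10916605  0.01796387] [ 0.3561684  -0.65791381  0.24785058] -0.0005463691840888633
[61.4  3.6]
[-35.9  -0.1]
```

Request:
drive_tool --pt "0 0.1 -0.6 0 0" --pt "0 0 -0.6 0 0" --pt "0 0 -0.5 0 0" --pt "0 0 -0.4 0 0" --pt "0 0 -0.4 0 0" --pt "0 0 -0.4 0 0" --pt "0 0 -0.3 0 0" --pt "0 0 0 0 0"

```text
time: 21.7
eef_pos: [0.5367, -0.1171, 0.0174]
tcp_rot: [0.703, -0.077, -0.702, -0.077]
contact_force: [0.4, 0.9, -0.2]
opening: -0.003
```

Request:
drive_tool --pt "0 0 -0.2 0 0" --pt "0 0 -0.1 0 0" --pt "0 0 -0.1 0 0" --pt "0 0 0 0 0"

```text
time: 22.1
eef_pos: [0.5391, -0.1175, 0.0172]
tcp_rot: [-0.702, 0.077, 0.704, 0.077]
contact_force: [-4.1, 2.0, 2.8]
opening: 0.002
```

Request:
drive_tool --pt "0 0 -0.1 0 0" --pt "0 0 -0.1 0 0" --pt "0 0 0 0 0"

```text
time: 22.4
eef_pos: [0.5391, -0.1175, 0.0171]
tcp_rot: [-0.7, 0.076, 0.706, 0.077]
contact_force: [-10.6, 0.3, 9.0]
opening: -0.003
```

Request:
drive_tool --pt "0 0 -0.1 0 0" --pt "0 0 -0.1 0 0" --pt "0 0 0 0 0"

```text
time: 22.7
eef_pos: [0.5392, -0.1174, 0.0168]
tcp_rot: [-0.698, 0.076, 0.708, 0.077]
contact_force: [-13.9, 2.2, 11.5]
opening: -0.0
```

Request:
drive_tool --pt "0 0 0.4 0 0" --pt "0 0 0.8 0 0" --pt "0 0 1 0 0" --pt "-2 0 0 0 0" --pt "-4 0 0 0 0" --pt "-4 0 0 0 0" --pt "-4 0 0 0 0.5" --pt "-2 0 -2 0 0.9" --pt "0 0 0 0 0.9" --pt "0 0 0 0 0.9"

```text
time: 23.7
eef_pos: [0.5412, -0.118, 0.1766]
tcp_rot: [-0.703, 0.077, 0.703, 0.077]
contact_force: [0.1, 0.7, -1.0]
opening: 0.68
```

```bash
python3 - <<'E'
from h import *
s=readout.get_state(); print(s["eef_pos"],s["contact_force"])
w=snap("wrist","w8")["frame"][:,:,::-1]; a=snap("side","s8")["frame"][:,:,::-1]
cv2.imwrite("pics/v8.png",np.vstack([cv2.resize(w[30:270,160:480],(480,360),interpolation=cv2.INTER_CUBIC),cv2.resize(a[180:400,250:550],(480,352),interpolation=cv2.INTER_CUBIC)])[:,:][:712][::1] if 0 else np.hstack([cv2.resize(w[20:260,180:440],(390,360),interpolation=cv2.INTER_CUBIC),cv2.resize(a[170:400,230:490],(407,360),interpolation=cv2.INTER_CUBIC)]))
E
```

```text
[ 0.54120469 -0.11796793  0.17663326] [ 0.06911356  0.68538575 -1.04943957]
```

View pics/v8.png

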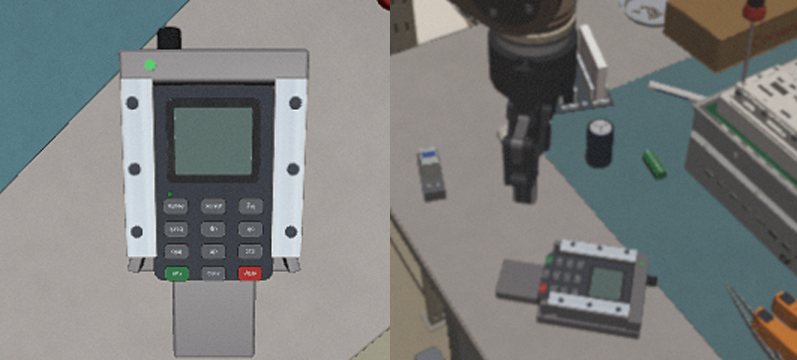

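```bash
python3 - <<'E'
from h import *
c=load("w8"); g=cv2.cvtColor(c["frame"],cv2.COLOR_RGB2GRAY)
u=np.array([np.cos(np.radians(-12.6)),np.sin(np.radians(-12.6))]); v=np.array([-u[1],u[0]]); m0=np.array([.5647,-.123])
for n,p,z in [("rear top",(213,280),.026),("front top",(213,83),.027),("stop top edge",(213,78),.0385),("stop foot?",(213,83),.0385),("rearL",(165,278),.026),("rearR",(262,278),.026)]:
    d=onz(c,np.array([180+p[0]/1.5,20+p[1]/1.5]),z)[:2]-m0; print(n,(np.array([d@u,d@v])*1000).round(1))
print(g[62:90,322], g[190:225,322])
E
```

```text
rear top [-12.9   0.3]
front top [84.4  0.4]
stop top edge [85.2  0.4]
stop foot? [83.   0.4]
rearL [-11.8  25.7]
rearR [-11.8 -25.5]
[152 149 152 150 154 152 151 151 154 155 136 101  57  30  44  68  68  63
  62  62  66  61  67  44  50  50  45  41] [ 97 101  79  65  61  66  67  49 101 100  98 129 172 110  97  98  99 131
 152 147 147 145 149 146 147 145 147 145 147 142 142 142 144 140 143]
```

Request:
drive_tool --pt "-2 2 0 0 0.9" --pt "-2 4 -1 0 0.9" --pt "-1 4 -1 0 0.9" --pt "0 4 -1 0 0.9" --pt "0 4 -1 0 0.9" --pt "0 2 0 0 0.9" --pt "0 0 0 0 0.9" --pt "0 0 0 0 0.9"

```text
time: 24.6
eef_pos: [0.5367, -0.321, 0.2256]
tcp_rot: [-0.702, 0.076, 0.704, 0.078]
contact_force: [0.3, -0.4, -0.3]
opening: 0.899
```

```bash
python3 - <<'E'
from h import *
s=readout.get_state(); print(s["eef_pos"],s["contact_force"],s["time"])
b=snap("side","s9")["frame"][:,:,::-1]; a=load("side")["frame"][:,:,::-1]
x=lambda f:cv2.resize(f[170:390,230:430],(400,440),interpolation=cv2.INTER_CUBIC)
cv2.imwrite("pics/v9.png",np.hstack([x(a),x(b)]))
d=cv2.absdiff(cv2.GaussianBlur(a,(5,5),0),cv2.GaussianBlur(b,(5,5),0)).max(2)
for n,(x0,y0,x1,y1) in dict(relay=(243,258,270,302),fuse=(295,246,320,280),cap=(352,244,376,280),term=(388,262,410,288),blanks=(332,183,374,245)).items(): print(n,d[y0:y1,x0:x1].max(),d[y0:y1,x0:x1].mean().round(1))
E
```

```text
[ 0.5367064  -0.32096357  0.2255637 ] [ 0.33778655 -0.42638709 -0.3365177 ] 24.6
relay 94 33.6
fuse 115 79.7
cap 114 25.6
term 30 24.4
blanks 137 47.4
```

View pics/v9.png

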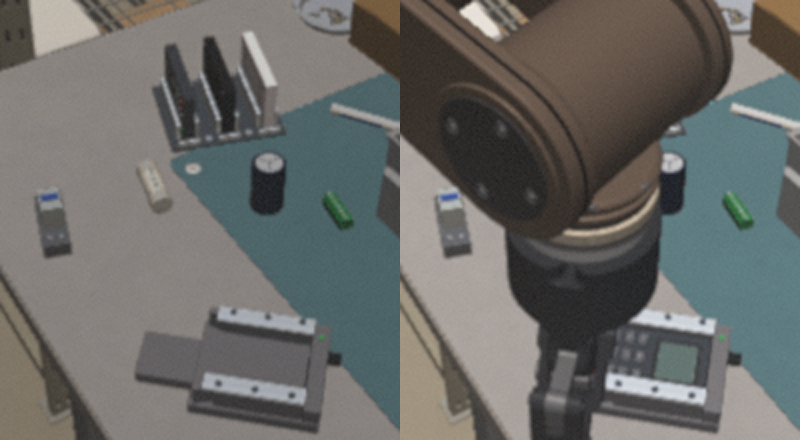

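The relay, capacitor and green block are unmoved and the keypad is docked, but the arm hides the rack and fuse. I'll move farther aside and compare numerically.

Request:
drive_tool --pt "0 2 0 0 0.9" --pt "0 4 1 0 0.9" --pt "0 4 1 0 0.9" --pt "0 4 1 0 0.9" --pt "0 4 1 0 0.9" --pt "0 4 1 0 0.9" --pt "0 4 1 0 0.9" --pt "0 2 0 0 0.9" --pt "0 0 0 0 0.9" --pt "0 0 0 0 0.9"

```text
time: 25.65
eef_pos: [0.4185, -0.582, 0.227]
tcp_rot: [-0.703, 0.077, 0.703, 0.077]
contact_force: [0.4, 0.8, -0.5]
opening: 0.899
```

```bash
python3 - <<'E'
from h import *
s=readout.get_state(); print(s["eef_pos"],s["contact_force"],s["time"])
b=snap("side","s10")["frame"]; a=load("side")["frame"]; g=lambda f:cv2.cvtColor(f,cv2.COLOR_RGB2GRAY)
for n,(x0,y0,x1,y1) in dict(relay=(243,258,270,302),fuse=(295,246,320,280),cap=(352,244,376,280),term=(388,262,410,288),black=(332,183,350,240),white=(352,183,372,240)).items():
    r=cv2.matchTemplate(g(b)[y0-6:y1+6,x0-6:x1+6],g(a)[y0:y1,x0:x1],cv2.TM_CCOEFF_NORMED); _,m,_,l=cv2.minMaxLoc(r); print(n,"score",round(m,3),"shift",l[0]-6,l[1]-6)
E
```

```text
[ 0.41850818 -0.58196807  0.2270131 ] [ 0.40766584  0.80868862 -0.52364223] 25.65
relay score 0.996 shift 0 0
fuse score 0.992 shift 0 0
cap score 0.996 shift 0 0
term score 0.982 shift 0 0
black score 0.997 shift 0 0
white score 0.998 shift 0 0
```

All six bystanders match their first picture with zero shift, so I'm handing in.

```bash
python3 -c "
from plant import sign_off
print(sign_off())"
```

```text
the job is handed in; nothing more can be done
None
```

The keypad is in the cradle, screen end first, under both lips and against the stop. I handed the job in at about 26 s of the 72 s.

**How it went:**
- I lifted the keypad from its slot, stood it on its long edge on the bare bench and let go.
- I tipped it onto its back with the shut fingers, because the tool cannot tilt. It landed screen and keys up.
- I gripped it anew near its rear end and slid it about 62 mm into the channel. I then let go and pushed its rear end until it stopped moving.

**Last checks:**
- **Fully home:** the push stalled, with the measured force rising from about 5 N to 18 N and no further travel. In the wrist picture the rear edge measured 12.9 mm outside the mouth (about 13 mm expected) and the screen end 84.4 mm in, against the stop at 85 mm.
- **Other things:** the relay, fuse, capacitor, terminal block and both blanks matched the first side picture with zero pixel shift (scores 0.98 or higher).
- **Robot:** it stood well clear, touching nothing, with the measured force near zero.

No check failed, but two gave less clean readings. An earlier check of the rack and fuse was blocked by the arm, so I repeated it with the arm moved aside. The width of the held panel measured about 2 mm small, likely from its rounded edges, and this did not affect the fit.

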